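# Lock the cutting-board fence with its pin, by feel

## Task

Lock the fence of the fudge cutting board: lift the locking pin out of its holder, put it through the hole in the fence's boss, and with light pressure on the pin slide the fence towards the knife slot until you feel the pin drop into the locking hole hidden under the carriage. Then push it fully home, collar down on the boss, and let go. Be gentle, never forcing the pin against the fence or the board, and leave everything else where it is.

Things in the scene. Friction and masses are not known exactly. Their poses are not given: they have to be found in the camera images.
- riser: Fixed bench riser standing over the rows of jars: grey top 340 mm (x) by 1000 mm (y), its upper face 135 mm above the table; origin on the table under its middle. Everything to be handled stands on it.
- board: Beech cutting board, 230 mm (its x) by 420 mm (its y), fixed on a grey riser; top 24 mm above its origin, which lies on the riser under the board's centre; z up. An aluminium track with a 33 mm high block at each end runs along its near side, parallel to the board's y. A dark knife slot crosses the board near its -y end.
- track (a point): Middle of the track's centreline (board x -78 mm, y 0), on the upper face of the steel index strip clamped in the track, 42 mm above the board's origin; axes as the board's. The strip has one locking hole, 12.5 mm wide, 18 mm deep, on this centreline. It is hidden under the fence's carriage and lies at a different place along the track each time.
- fence (a joint): Fence: a 200x48 mm aluminium carriage plate over the track, drilled boss at its middle, fence bar across the board. Reads 0 m with the boss 50 mm to +y of the board's centre, grows to 0.105 as it slides along the board's -y towards the knife slot; light friction (1 to 3 N), no detent. It starts below 0.03; the boss is over the hidden hole at a reading somewhere from 0.05 to 0.09.
- boss (a point): Centre of the mouth of the vertical through hole in the carriage's 38 mm square boss, 72 mm above the board's origin. Hole 11.5 mm wide, straight walls, 23 mm long, open below on to the index strip, 30 mm below this point. A sprung pad in the hole's near side, 7 mm down, drags on the shank with 2 to 5 N: the pin stays where it is put and must be pushed, it does not fall in by its weight. Axes as the board's.
- pin: Loose steel locking pin, 84 mm long, about 80 g, at first upright in its holder. Origin at the centre of its tip, z up the pin. 10 mm shank, nose tapering to 6 mm over the last 4 mm; collar 18 mm wide from 46 to 52 mm above the tip, 12 mm neck, black knurled knob 26 mm wide from 58 to 84 mm: grip the knob.
- pin_collar (a point): Centre of the underside of the pin's collar, 46 mm above its tip. With the tip resting on the index strip it stands 16 mm above the boss; with the pin fully home in the locking hole it sits on the boss (tip 26 mm above the board's origin).
- holder (a point): Centre of the mouth of the pin holder's hole: a 34 mm square, 33 mm high aluminium block on the board, hole 12 mm wide; the pin stands in it with its tip on the board, 33 mm below this point.
- fudge_a: Bystander: square of fudge, 37x44x14 mm, on the board behind the fence (+y side). Origin under its centre.
- fudge_b: Bystander: square of fudge, 37x46x14 mm, on the board beyond the knife slot. Origin under its centre.
- scraper: Bystander: dough scraper, 198x98x10 mm, lying on the riser right of the board. Origin under its centre.
- marker: Bystander: marker pen, 138x18x20 mm, lying on the riser right of the board. Origin under its centre.
- tape_roll: Bystander: roll of packing tape, 68 mm wide, 24 mm high, on the left of the riser. Origin under its centre.
- label_roll: Bystander: roll of labels, 60 mm wide, 38 mm high, on the left of the riser. Origin under its centre.
- lid: Bystander: spare jar lid, 70 mm wide, 14 mm high, on the right of the riser. Origin under its centre.
- jar_a: Bystander: filled glass jar with screw lid, 73 mm wide, 113 mm high, on the left of the riser. Origin under its centre.

How it is judged:
By the outcome, as a careful person would: the job done as asked, in the order asked, and still so for the second after the job is handed in, with the robot touching nothing.
It also fails if it takes over 58 s, if anything falls off the work surface, if the arm or the gripper's body presses on something with over 40 N, if the wrist force passes 120 N, or if a joint passes its speed limit or range.

## Robot

A 6-joint arm with a two-finger parallel gripper is mounted at the origin on the work surface; the furniture and walls round the work are solid. World frame = base frame: x ahead of the robot, y to its left, z up, the work surface at z = 0. Lengths are in m, angles in rad, forces in N, time in s.
With the tool pointing down it reaches from about 0.35 to 0.85 m from the base axis. Payload 8.1 kg.
Tool frame: the origin (TCP) lies between the finger pads; the fingertips stand 11 mm ahead of it and the grasp point (between the pads) lies 8 mm behind it; y points along the fingers, x is the direction in which the jaws open and shut, and the axes are right-handed (so a half turn about y gives the same grasp; the last joint's range is limited). The gripper opens to 93 mm and grips with 3 to 60 N. Pads are 15 mm wide; open, the fingers measure 128 mm over their backs; the gripper's body (75 mm by 188 mm) begins 65 mm behind the grasp point.
Start: joints at [1.256, 0.13, 1.488, -0, 1.523, -0.085], TCP at [0.137, 0.584, 0.23] pointing down, gripper open.
Joint ranges: [-2.96, 2.96], [-0.89, 2.26], [0.02, 2.5], [-1.34, 4.48], [0, 2.73], [-2.66, 2.66]. Speed limits (rad/s): [2.39, 2.39, 2.79, 3.14, 3.14, 3.14].

## Interface

Orientations are given as a rotation vector (axis times angle).
In Python, from plant import readout, optics, robot gives the robot as it stands.
- The arm moves only by the shell command python3 -m creep 'ROWS' [FORCE]. ROWS is JSON, a list that holds one entry, the list of rows, each a list of 7 numbers: the closure, from 0 (fully open) to 1 (shut), then the shift along the tool's x, y, z in cm, then the turn, a rotation vector about the tool's x, y, z in degrees. In form: [[[grip, x, y, z, wx, wy, wz], ...]]. A call has exactly 8 rows; each row shifts and turns the pose as measured when the row begins, along the tool's axes as they then stand; what a row does not reach is not made up. A row lasts 1/10 s, in which the tool goes at most 50 mm and 8.59 degrees, less where a joint would pass 70% of its speed; a pose out of reach is approached as far as the arm can. A call is refused whole if a number of a shift passes 5 or a number of a turn 8.59, either way. A call with a gripper value outside its range is refused whole. The fingers move at their own pace and stop on an object; FORCE is the grip in N (left out, the last holds). Time passes only in rows, so rows that do not move let the fingers close, or fill a call up. It gives the time, the measured TCP pose, the force and the opening at its end, in the units of the state.
- readout.read_state(): the state, without advancing time (a new reading comes with each control period).
- optics.read_camera(name): name is "scene" or "top" or "wrist"; returns a dict with "frame" (420x560x3 uint8, red, green, blue), "depth" (420x560 float32, m along the optical axis (not along the pixel's ray), 0 where there is no reading), "intrinsics" (3x3 intrinsics, pixels), "R" (3x3) and "t" (3): a world point X has camera coordinates R X + t. Camera axes: x right, y down, z forward; pixel columns grow to the right and rows downward; lengths in m; the calibration is good to about 2 mm. A picture is of the moment at which its call begins.
- robot.close_job(): hands the job in, once; it reports no verdict.
The state is a dict: "t": time; "q": joint angles; "dq": joint speeds; "joint_torque": joint torques, N m; "tool_pos": TCP position; "orientation": TCP orientation; "force": force on the tool from outside, world axes, zero at the start; "wrist_torque": the same for the moment, N m; "opening": finger opening in m.
Only numpy, scipy, OpenCV 4.12 (cv2) and the standard library are available. Lean on these libraries where they do the work, as an engineer would, in place of code of your own. Each camera call takes 0.05 s, during which the arm holds its last target. There are 200 camera calls.

## Working session

There is one attempt and no reset: what is moved stays moved. The work goes in short steps, Python scripts to look and compute and a shell command to move; the robot and the scene stay as the last step left them, time stands still between calls to the robot, and variables do not carry over. Pictures are saved under pics/ and viewed, about 8 in all and at most 12, crops included, and the job is handed in when it is done.

```bash
ls; mkdir -p pics
python3 - <<'E'
from plant import readout, optics
import cv2,numpy as np
s=readout.read_state();print({k:np.round(v,3).tolist() for k,v in s.items()})
for n in("scene","top"):
    c=optics.read_camera(n);cv2.imwrite(f"pics/{n}0.png",c["frame"][:,:,::-1]);np.savez(f"pics/{n}0.npz",**c)
    print(n,c["intrinsics"].tolist(),c["R"].round(3).tolist(),c["t"].round(3).tolist())
E
```

```text
pics
{'t': 0.0, 'q': [1.256, 0.131, 1.489, 0.0, 1.523, -0.085], 'dq': [0.0, -0.001, 0.0, 0.001, -0.0, 0.001], 'joint_torque': [-0.002, -55.983, -49.176, 0.077, 0.035, -0.0], 'tool_pos': [0.136, 0.584, 0.229], 'orientation': [-1.31, -1.037, 1.04], 'force': [-0.577, -0.102, 0.298], 'wrist_torque': [-0.008, 0.022, -0.045], 'opening': 0.093}
scene [[415.48914962403677, 0.0, 278.3835419843406], [0.0, 415.48914962403677, 211.28885613777172], [0.0, 0.0, 1.0]] [[0.834, -0.551, -0.009], [-0.249, -0.362, -0.898], [0.492, 0.751, -0.44]] [-0.494, 0.275, 0.93]
top [[412.2145772005572, 0.0, 274.098404266858], [0.0, 412.2145772005572, 211.41247643749264], [0.0, 0.0, 1.0]] [[-0.004, -1.0, 0.019], [-0.982, 0.001, -0.19], [0.19, -0.019, -0.982]] [-0.014, 0.595, 1.297]
```

View pics/top0.png

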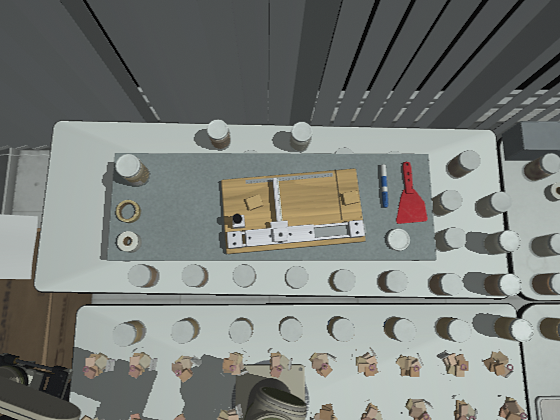

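View pics/scene0.png

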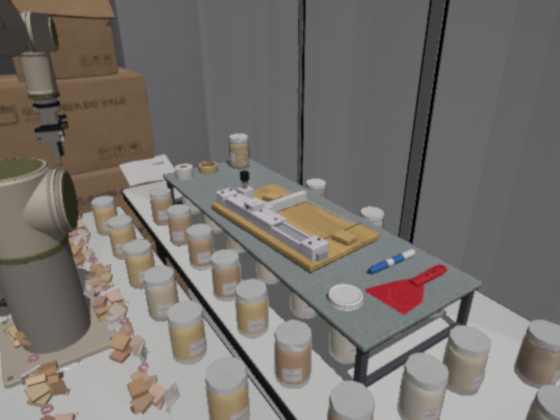

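Run:
```python
from plant import readout
from scipy.spatial.transform import Rotation as R
print(R.from_rotvec(readout.read_state()["orientation"]).as_matrix().round(3))
```

```text
[[ 0.228 -0.001 -0.974]
 [ 0.974 -0.002  0.228]
 [-0.002 -1.     0.   ]]
```

```bash
cat > h.py <<'E'
import cv2,numpy as np
from plant import readout, optics
def shot(n,tag):
    c=optics.read_camera(n);cv2.imwrite(f"pics/{tag}.png",c["frame"][:,:,::-1]);np.savez(f"pics/{tag}.npz",**c);return c
def ray(c,uv,z):
    uv=np.atleast_2d(uv).astype(float);K,R,t=c["intrinsics"],c["R"],c["t"]
    o=-R.T@t; d=np.c_[uv,np.ones(len(uv))]@np.linalg.inv(K).T@R
    return o+d*((z-o[2])/d[:,2])[:,None]
def cloud(c):
    v,u=np.indices(c["depth"].shape);K=c["intrinsics"];d=c["depth"]
    p=np.stack([(u-K[0,2])/K[0,0]*d,(v-K[1,2])/K[1,1]*d,d],-1)
    return (p-c["t"])@c["R"]
def proj(c,X):
    p=np.atleast_2d(X)@c["R"].T+c["t"];q=p@c["intrinsics"].T;return q[:,:2]/q[:,2:]
E
python3 - <<'E'
from h import *
c=dict(np.load("pics/top0.npz"));P=cloud(c);f=c["frame"].astype(int)
z=P[...,2];print("riser z",np.median(z[170:200,150:200]),"board z",np.median(z[200:220,300:330]))
hsv=cv2.cvtColor(c["frame"],cv2.COLOR_RGB2HSV)
k=(f.max(2)<50);k[:,:225]=0;k[:,250:]=0;k[:205]=0;k[228:]=0
print("knob px",np.argwhere(k).mean(0),k.sum()); m=k&(z>.22);print(P[m].mean(0),m.sum())
roi=np.zeros(k.shape,bool);roi[165:260,215:370]=1
for lo,hi,n in((.201,.225,"boss"),(.18,.2,"carriage+"),(.225,.26,"hi")):
    m=roi&(z>lo)&(z<hi);q=P[m];print(n,len(q),q.mean(0).round(3),q.min(0).round(3),q.max(0).round(3))
m=(roi&(hsv[...,1]>60)&(z>.15)&(z<.17)).astype(np.uint8)
q=P[m>0];r=cv2.minAreaRect((q[:,:2]*1000).astype(np.float32));print(r)
E
python3 - <<'E'
import sys;sys.path.insert(0,'.')
from h import *
c=shot("wrist","wr0");print(c["R"].round(3),(-c["R"].T@c["t"]).round(3))
E
```

```text
riser z 0.13495958404262642 board z 0.1588578340026201
knob px [218.0952381  236.79365079] 63
[0.53962872 0.09314838 0.24217157] 63
boss 167 [ 0.498 -0.029  0.207] [ 0.476 -0.117  0.201] [0.538 0.101 0.224]
carriage+ 2064 [ 0.516 -0.051  0.191] [ 0.462 -0.285  0.18 ] [0.672 0.125 0.2  ]
hi 79 [0.54  0.092 0.241] [0.528 0.079 0.225] [0.554 0.105 0.249]
((580.409912109375, -69.36500549316406), (229.6436309814453, 418.99041748046875), 5.059459686279297)
[[ 0.228  0.974 -0.002]
 [ 0.938 -0.219  0.269]
 [ 0.262 -0.063 -0.963]] [0.064 0.6   0.383]
```

```bash
python3 -m creep '[[[0,0,-2,0,0,-2.5,0],[0,0,-2,0,0,-2.5,0],[0,0,-2,0,0,-2.5,0],[0,0,-2,0,0,-2.5,0],[0,0,-2,0,0,-2.5,0],[0,0,-2,0,0,-2.5,0],[0,0,-1,0,0,-2.5,0],[0,0,0,0,0,0,0]]]' 20
cat >> h.py <<'E'
from scipy.spatial.transform import Rotation as Ro
YAW=np.radians(5.06)
def goto(p,yaw=None):
    """print remaining shift (cm, tool axes) and turn (deg) to TCP p, tool x along board y, y down"""
    s=readout.read_state();M=Ro.from_rotvec(s["orientation"]).as_matrix()
    y=YAW if yaw is None else yaw
    X=np.array([-np.sin(y),np.cos(y),0]);Y=np.array([0,0,-1.]);T=np.c_[X,Y,np.cross(X,Y)]
    print("t",s["t"],"pos",s["tool_pos"].round(4) if hasattr(s["tool_pos"],"round") else s["tool_pos"],"F",np.round(s["force"],2),"open",round(float(s["opening"]),4))
    print("shift cm",(M.T@(np.array(p)-s["tool_pos"])*100).round(2),"turn",np.degrees(Ro.from_matrix(M.T@T).as_rotvec()).round(2),"tool axes\n",M.round(3))
E
python3 -c "
from h import *
goto([.54,.093,.36])"
```

```text
t: 0.95
tool_pos: [0.136, 0.5822, 0.3587]
orientation: [-1.171, -1.266, 1.283]
force: [0.3, 0.4, -0.4]
opening: 0.093
t 0.95 pos [0.136  0.5822 0.3587] F [ 0.34  0.41 -0.37] open 0.093
shift cm [-52.26   0.24 -35.96] turn [-0.24 -0.04 -0.57] tool axes
 [[-0.088 -0.003 -0.996]
 [ 0.996 -0.01  -0.088]
 [-0.01  -1.     0.004]]
```

```bash
python3 -m creep '[[[0,-4,0,-2.75,0,0,0],[0,-4,0,-2.75,0,0,0],[0,-4,0,-2.75,0,0,0],[0,-4,0,-2.75,0,0,0],[0,-4,0,-2.75,0,0,0],[0,-4,0,-2.75,0,0,0],[0,-4,0,-2.75,0,0,0],[0,-4,0,-2.75,0,0,0]]]'; python3 -m creep '[[[0,-4,0,-2.75,0,0,0],[0,-4,0,-2.75,0,0,0],[0,-4,0,-2.75,0,0,0],[0,-4,0,-2.75,0,0,0],[0,-4,0,-2.75,0,0,-0.5],[0,0,0,0,0,0,0],[0,0,0,0,0,0,0],[0,0,0,0,0,0,0]]]'
python3 -c "
from h import *
goto([.54,.093,.36]);shot('wrist','wr1')"
```

```text
t: 1.75
tool_pos: [0.3838, 0.2749, 0.3502]
orientation: [-1.171, -1.256, 1.293]
force: [0.8, 0.1, 0.9]
opening: 0.0929
t: 2.55
tool_pos: [0.5407, 0.0736, 0.3416]
orientation: [-1.167, -1.236, 1.278]
force: [0.3, 0.4, -0.0]
opening: 0.0932
t 2.55 pos [0.5407 0.0736 0.3416] F [ 0.32  0.39 -0.02] open 0.0932
shift cm [ 1.93 -1.86 -0.01] turn [-1.37 -1.15 -0.57] tool axes
 [[-0.068 -0.023 -0.997]
 [ 0.998 -0.012 -0.068]
 [-0.01  -1.     0.024]]
```

View pics/wr1.png

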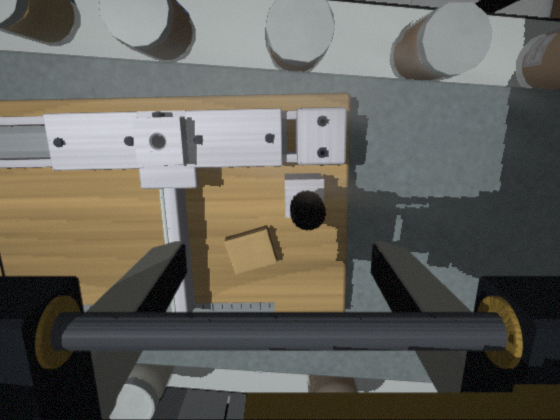

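```bash
cat > m.py <<'E'
from h import *
def measure(tag,knobbox,bossuv):
    c=dict(np.load(f"pics/{tag}.npz"));P=cloud(c);f=c["frame"].astype(int)
    x0,x1,y0,y1=knobbox
    if x1:
        k=np.zeros(f.shape[:2],np.uint8);k[y0:y1,x0:x1]=(f[y0:y1,x0:x1].max(2)<60)*255
        cs=max(cv2.findContours(k,0,1)[0],key=cv2.contourArea);(u,v),r=cv2.minEnclosingCircle(cs)
        print("knob circ",u,v,r,"ray@.243",ray(c,(u,v),.243));m=(k>0)&(P[...,2]>.236);q=P[m]
        print("cloud top",np.median(P[...,2][m]),q.mean(0).round(4),((q.max(0)+q.min(0))/2).round(4),(q.max(0)-q.min(0)).round(4))
    # boss hole: dark/gray blob near bossuv
    g=c["frame"].max(2);a,b=bossuv;w=g[b-16:b+17,a-16:a+17]
    t,bw=cv2.threshold(w,0,255,cv2.THRESH_OTSU|cv2.THRESH_BINARY_INV)
    for cc in cv2.findContours(bw,0,1)[0]:
        if cv2.contourArea(cc)>20:
            (u,v),(w1,h1),_=cv2.minAreaRect(cc);print("hole?",u+a-16,v+b-16,w1,h1,cv2.contourArea(cc),ray(c,(u+a-16,v+b-16),.207))
    # boss top and board
    roi=np.abs(np.indices(g.shape)-np.array([b,a])[:,None,None]).max(0)<60
    z=P[...,2];q=P[roi&(z>.2035)&(z<.211)];r=cv2.minAreaRect((q[:,:2]*1000).astype(np.float32));print("boss top",np.median(q[:,2]),r)
    q=P[(z>.19)&(z<.2005)&(np.indices(g.shape)[0]<170)];r=cv2.minAreaRect((q[:,:2]*1000).astype(np.float32));print("carriage",r)
    q=P[(z>.153)&(z<.165)];print("board z",np.median(q[:,2]))
E
python3 -c "
from m import *
measure('wr1',(270,345,180,240),(157,141))"
```

```text
knob circ 307.45123291015625 210.3780517578125 19.169557571411133 ray@.243 [[0.53872243 0.09279213 0.243     ]]
cloud top 0.24225846149194288 [0.5402 0.0933 0.2426] [0.5123 0.0879 0.367 ] [0.084  0.0372 0.2619]
hole? 157.0 140.5 15.0 16.0 189.0 [[ 0.49893957 -0.0295878   0.207     ]]
boss top 0.2064415051619352 ((497.546142578125, -29.515913009643555), (41.63982391357422, 39.20240783691406), 4.667623043060303)
carriage ((497.7973937988281, -2.185272216796875), (49.680755615234375, 253.9911651611328), 5.1188645362854)
board z 0.15848374443591148
```

```bash
python3 -m creep '[[[0,1,0,0,-1.4,-1.2,-0.6],[0,1,0,0,0,0,0],[0,0,2,0,0,0,0],[0,0,2,0,0,0,0],[0,0,2,0,0,0,0],[0,0,0,0,0,0,0],[0,0,0,0,0,0,0],[0,0,0,0,0,0,0]]]'
python3 -c "
from h import *
goto([.5395,.093,.226])"
```

```text
t: 3.4
tool_pos: [0.5362, 0.1073, 0.2851]
orientation: [-1.163, -1.297, 1.277]
force: [0.2, -0.1, 0.3]
opening: 0.093
t 3.4 pos [0.5362 0.1073 0.2851] F [ 0.2  -0.13  0.33] open 0.093
shift cm [-1.48  5.91 -0.1 ] turn [0.68 0.98 0.24] tool axes
 [[-0.105  0.011 -0.994]
 [ 0.994  0.005 -0.105]
 [ 0.004 -1.    -0.012]]
```

```bash
python3 -m creep '[[[0,-0.7,0,0,0.7,1,0.2],[0,-0.7,0,0,0,0,0],[0,0,0,0,0,0,0],[0,0,2,0,0,0,0],[0,0,1,0,0,0,0],[0,0,0,0,0,0,0],[0,0,0,0,0,0,0],[0,0,0,0,0,0,0]]]'
python3 -c "
from h import *
goto([.5395,.093,.226])"
```

```text
t: 4.2
tool_pos: [0.5403, 0.0914, 0.2599]
orientation: [-1.172, -1.276, 1.268]
force: [-0.9, -0.9, -0.8]
opening: 0.0928
t 4.2 pos [0.5403 0.0914 0.2599] F [-0.88 -0.92 -0.79] open 0.0928
shift cm [0.16 3.39 0.08] turn [ 0.36 -0.22  0.02] tool axes
 [[-0.084  0.006 -0.996]
 [ 0.996  0.001 -0.084]
 [ 0.    -1.    -0.006]]
```

Descend, then close gently.

```bash
python3 -m creep '[[[0,0.15,1,0.1,0.3,-0.2,0],[0,0,1,0,0,0,0],[0,0,1,0,0,0,0],[0,0,0.3,0,0,0,0],[0,0,0,0,0,0,0],[0,0,0,0,0,0,0],[0,0,0,0,0,0,0],[0,0,0,0,0,0,0]]]'
python3 -c "
from h import *
goto([.5395,.093,.226])"
```

```text
t: 5.0
tool_pos: [0.5394, 0.0932, 0.2249]
orientation: [-1.167, -1.276, 1.273]
force: [-0.3, -0.3, -0.2]
opening: 0.0929
t 5.0 pos [0.5394 0.0932 0.2249] F [-0.28 -0.27 -0.23] open 0.0929
shift cm [-0.02 -0.11 -0.01] turn [0.09 0.02 0.02] tool axes
 [[-0.089  0.001 -0.996]
 [ 0.996  0.001 -0.089]
 [ 0.    -1.    -0.002]]
```

```bash
python3 -m creep '[[[0.85,0,0,0,0,0,0],[0.85,0,0,0,0,0,0],[0.85,0,0,0,0,0,0],[0.85,0,0,0,0,0,0],[0.85,0,0,0,0,0,0],[0.85,0,0,0,0,0,0],[0.85,0,0,0,0,0,0],[0.85,0,0,0,0,0,0]]]' 25
python3 -c "
from h import *
goto([.5395,.093,.276])"
```

```text
t: 5.8
tool_pos: [0.54, 0.0932, 0.226]
orientation: [-1.168, -1.277, 1.272]
force: [-0.4, 0.1, -0.1]
opening: 0.0337
t 5.8 pos [0.54   0.0932 0.226 ] F [-0.45  0.11 -0.06] open 0.0337
shift cm [-0.02 -5.    0.03] turn [0.2  0.02 0.02] tool axes
 [[-0.088  0.003 -0.996]
 [ 0.996  0.001 -0.088]
 [ 0.    -1.    -0.003]]
```

Not closed yet; go on closing.

```bash
python3 -m creep '[[[0.85,0,0,0,0,0,0],[0.85,0,0,0,0,0,0],[0.85,0,0,0,0,0,0],[0.85,0,0,0,0,0,0],[0.85,0,0,0,0,0,0],[0.85,0,0,0,0,0,0],[0.85,0,0,0,0,0,0],[0.85,0,0,0,0,0,0]]]' 25
python3 -c "
from h import *
goto([.5395,.093,.286])"
```

```text
t: 6.6
tool_pos: [0.54, 0.0932, 0.226]
orientation: [-1.168, -1.277, 1.272]
force: [-0.3, 0.3, 0.1]
opening: 0.0255
t 6.6 pos [0.54   0.0932 0.226 ] F [-0.35  0.33  0.06] open 0.0255
shift cm [-0.01 -6.    0.03] turn [0.19 0.01 0.02] tool axes
 [[-0.088  0.003 -0.996]
 [ 0.996  0.001 -0.088]
 [ 0.    -1.    -0.003]]
```

```bash
python3 -m creep '[[[0.85,0,-0.7,0,0,0,0],[0.85,0,-0.8,0,0,0,0],[0.85,0,-1,0,0,0,0],[0.85,0,-1,0,0,0,0],[0.85,0,-1.2,0,0,0,0],[0.85,0,-1.3,0,0,0,0],[0.85,0,0,0,0,0,0],[0.85,0,0,0,0,0,0]]]'
python3 -c "
from h import *
goto([.499,-.0296,.289]);shot('wrist','wr2');shot('scene','sc2')
from m import *
measure('wr2',(0,0,0,0),(157,141))"
```

```text
t: 7.4
tool_pos: [0.5403, 0.0933, 0.2932]
orientation: [-1.17, -1.279, 1.271]
force: [-0.3, -0.5, -1.3]
opening: 0.0256
t 7.4 pos [0.5403 0.0933 0.2932] F [-0.34 -0.52 -1.33] open 0.0256
shift cm [-11.87   0.38   5.2 ] turn [0.34 0.02 0.02] tool axes
 [[-0.089  0.006 -0.996]
 [ 0.996  0.001 -0.089]
 [ 0.    -1.    -0.006]]
hole? 149.5 141.0 32.0 17.0 370.5 [[0.49840775 0.00259917 0.207     ]]
boss top 0.20640622147117738 ((496.9811706542969, -21.84175682067871), (41.26952362060547, 24.90226173400879), 4.3747429847717285)
carriage ((496.29632568359375, 6.090492248535156), (47.45624542236328, 237.63604736328125), 5.067293167114258)
board z 0.15847445684489495
```

View pics/wr2.png

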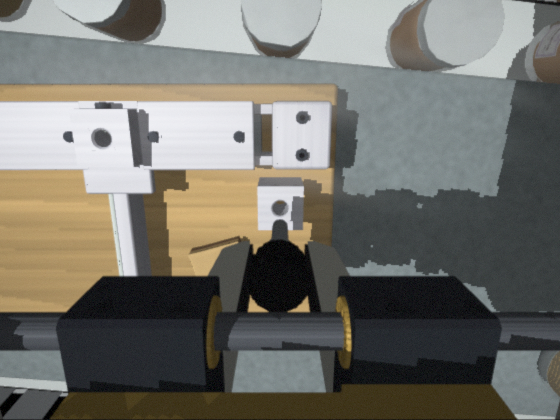

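Run:
```python
from h import *
c=dict(np.load("pics/wr2.npz"));g=c["frame"].max(2)
for n,(a,b),z in(("boss",(101,138),.207),("holder",(280,208),.192)):
    w=g[b-13:b+14,a-15:a+16];t,bw=cv2.threshold(w,0,255,cv2.THRESH_OTSU|cv2.THRESH_BINARY_INV)
    for cc in cv2.findContours(bw,0,1)[0]:
        if cv2.contourArea(cc)>20:
            (u,v),r=cv2.minEnclosingCircle(cc);M=cv2.moments(cc);e=(M['m10']/M['m00']+a-15,M['m01']/M['m00']+b-13)
            print(n,t,cv2.boundingRect(cc),u+a-15,v+b-13,r,e,ray(c,e,z))
print("tip if under TCP",proj(c,[.5395,.093,.226]),proj(c,[.5403,.0933,.226]))
cv2.imwrite("pics/crop2.png",cv2.resize(c["frame"][100:260,60:320,::-1],None,fx=3,fy=3,interpolation=2))
```

```text
boss 165.0 (5, 4, 21, 18) 101.29310321807861 137.2931032180786 10.41061019897461 (100.95856185252894, 137.74162096282754) [[ 0.49909856 -0.02938803  0.207     ]]
holder 164.0 (6, 5, 17, 16) 279.3079471588135 207.85761547088623 8.309267044067383 (279.3769300635786, 207.59309718437783) [[0.54117623 0.09300979 0.192     ]]
holder 164.0 (26, 1, 5, 26) 294.0 208.5 12.54003620147705 (293.3270042194093, 209.8945147679325) [[0.54203939 0.10350862 0.192     ]]
tip if under TCP [[279.74297368 220.06375706]] [[280.09213178 221.26394038]]
```

View pics/crop2.png

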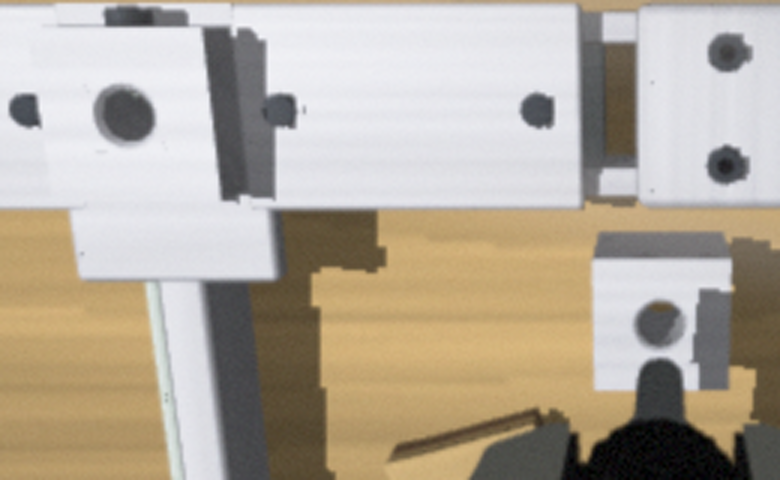

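```bash
python3 -m creep '[[[0.85,-1.5,0,0.7,0,0,0],[0.85,-2.5,0,1.1,0,0,0],[0.85,-2.5,0,1.1,0,0,0],[0.85,-2.5,0,1.1,0,0,0],[0.85,-1.8,0,0.8,0,0,0],[0.85,-0.8,0,0.3,0,0,0],[0.85,0,0,0,0,0,0],[0.85,0,0,0,0,0,0]]]'
python3 -c "
from h import *
goto([.4985,-.0293,.289])"
```

```text
t: 8.3
tool_pos: [0.4939, -0.0341, 0.287]
orientation: [-1.163, -1.272, 1.276]
force: [0.1, 0.4, -1.0]
opening: 0.0254
t 8.3 pos [ 0.4939 -0.0341  0.287 ] F [ 0.08  0.38 -1.04] open 0.0254
shift cm [ 0.44 -0.2  -0.5 ] turn [-0.2   0.03  0.04] tool axes
 [[-0.089 -0.004 -0.996]
 [ 0.996  0.    -0.089]
 [ 0.001 -1.     0.003]]
```

```bash
python3 -m creep '[[[0.85,0.25,0,-0.25,-0.2,0,0],[0.85,0.2,0,-0.25,0,0,0],[0.85,0,0,0,0,0,0],[0.85,0,0,0,0,0,0],[0.85,0,0,0,0,0,0],[0.85,0,0,0,0,0,0],[0.85,0,0,0,0,0,0],[0.85,0,0,0,0,0,0]]]'
python3 - <<'E'
from h import *
goto([.4985,-.0293,.285])
c=shot('wrist','wr3')
p=readout.read_state()["tool_pos"]
print(proj(c,[.4985,-.0293,.207]),proj(c,[p[0],p[1],p[2]-.067]))
cv2.imwrite("pics/crop3.png",cv2.resize(c["frame"][140:290,180:380,::-1],None,fx=4,fy=4,interpolation=2))
E
```

```text
t: 9.1
tool_pos: [0.4996, -0.0256, 0.2866]
orientation: [-1.162, -1.278, 1.277]
force: [-0.5, -0.5, 0.4]
opening: 0.0253
t 9.1 pos [ 0.4996 -0.0256  0.2866] F [-0.51 -0.47  0.35] open 0.0253
shift cm [-0.36  0.16  0.14] turn [-0.01  0.29  0.1 ] tool axes
 [[-0.093 -0.    -0.996]
 [ 0.996  0.002 -0.093]
 [ 0.002 -1.     0.   ]]
[[274.47129144 214.08843982]] [[279.86114349 221.90720217]]
```

View pics/crop3.png

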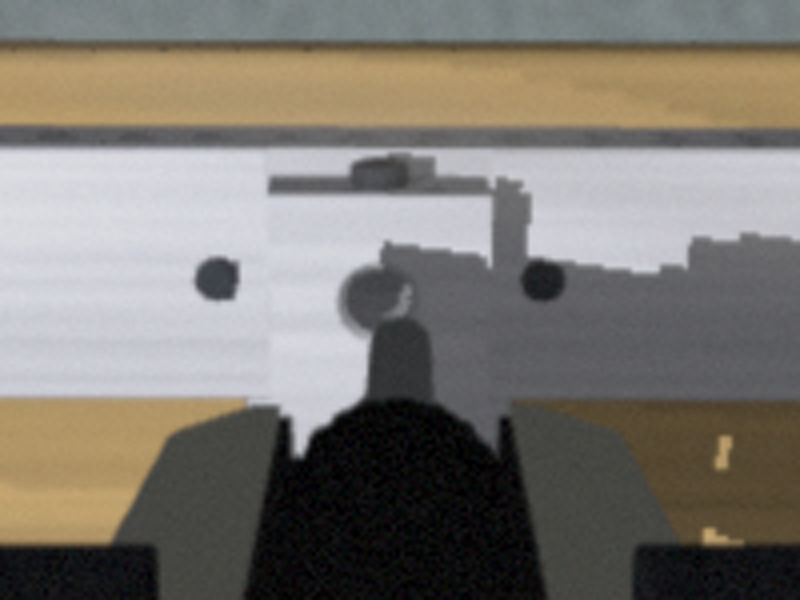

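```bash
python3 -m creep '[[[0.85,-0.2,0,0.1,0,0.3,0],[0.85,-0.2,0,0.08,0,0,0],[0.85,0,0,0,0,0,0],[0.85,0,0,0,0,0,0],[0.85,0,0,0,0,0,0],[0.85,0,0,0,0,0,0],[0.85,0,0,0,0,0,0],[0.85,0,0,0,0,0,0]]]'
python3 - <<'E'
from h import *
goto([.4980,-.0297,.285])
c=shot('wrist','wr4')
p=readout.read_state()["tool_pos"]
t=np.array([p[0],p[1],p[2]-.067])
print("hole pred",proj(c,[.499,-.0296,.207]),"tip edge pred",proj(c,t-[.003,0,0]),proj(c,t+[.0012-.003,0,0]))
g=c["frame"].max(2);print(g[206:228,273:286:2])
E
```

```text
t: 9.95
tool_pos: [0.498, -0.0304, 0.2867]
orientation: [-1.166, -1.274, 1.272]
force: [0.3, 0.3, -1.0]
opening: 0.0256
t 9.95 pos [ 0.498  -0.0304  0.2867] F [ 0.29  0.31 -1.01] open 0.0256
shift cm [ 0.07  0.17 -0.01] turn [-0.   -0.08  0.09] tool axes
 [[-0.087 -0.    -0.996]
 [ 0.996  0.002 -0.087]
 [ 0.002 -1.     0.   ]]
hole pred [[280.86241431 217.55289477]] tip edge pred [[280.27759019 217.53531862]] [[280.11468756 219.28904103]]
[[221 198 102 106 101 101 101]
 [219 196 104 100 103 102 102]
 [216 149 100  96  96  98 104]
 [213 120  98  88  89  86  91]
 [208 117 110  74  76  76  82]
 [202 117  92  72  72  75  76]
 [170  94  72  70  68  73  74]
 [137  79  68  66  70  70  68]
 [119  76  71  69  72  71  69]
 [110  76  74  74  73  68  74]
 [103  75  80  76  74  78  88]
 [100  75  76  79  76  79  93]
 [ 96  77  75  76  78  77  90]
 [101  75  67  63  67  73 105]
 [117  68  58  58  56  67 107]
 [123  58  53  54  52  62  79]
 [114  55  56  53  54  55  61]
 [ 95  55  54  53  51  56  56]
 [ 87  57  53  52  56  58  57]
 [ 81  54  52  55  53  54  53]
 [ 67  53  55  55  55  53  54]
 [ 67  54  52  58  55  54  54]]
```

```bash
python3 -m creep '[[[0.85,0.06,0.3,0,0,0,0],[0.85,0,0.3,0,0,0,0],[0.85,0,0.3,0,0,0,0],[0.85,0,0.3,0,0,0,0],[0.85,0,0.2,0,0,0,0],[0.85,0,0.2,0,0,0,0],[0.85,0,0,0,0,0,0],[0.85,0,0,0,0,0,0]]]'
python3 -c "
from h import *
goto([.4980,-.0297,.260])"
```

```text
t: 10.8
tool_pos: [0.4976, -0.0296, 0.2686]
orientation: [-1.165, -1.273, 1.272]
force: [-0.3, -0.4, -0.7]
opening: 0.0254
t 10.8 pos [ 0.4976 -0.0296  0.2686] F [-0.32 -0.36 -0.71] open 0.0254
shift cm [-0.01  0.86 -0.04] turn [-0.06 -0.06  0.11] tool axes
 [[-0.087 -0.001 -0.996]
 [ 0.996  0.002 -0.087]
 [ 0.002 -1.     0.001]]
```

```bash
python3 -m creep '[[[0.85,0,0.15,-0.04,0,0,0],[0.85,0,0.15,0,0,0,0],[0.85,0,0.2,0,0,0,0],[0.85,0,0.2,0,0,0,0],[0.85,0,0.2,0,0,0,0],[0.85,0,0.1,0,0,0,0],[0.85,0,0,0,0,0,0],[0.85,0,0,0,0,0,0]]]'
python3 -c "
from h import *
goto([.4980,-.0297,.246])"
```

```text
t: 11.6
tool_pos: [0.4987, -0.0294, 0.2591]
orientation: [-1.166, -1.275, 1.271]
force: [-0.8, 1.2, 0.0]
opening: 0.0258
t 11.6 pos [ 0.4987 -0.0294  0.2591] F [-0.83  1.17  0.02] open 0.0258
shift cm [-0.03  1.31  0.07] turn [ 0.08 -0.06  0.1 ] tool axes
 [[-0.087  0.001 -0.996]
 [ 0.996  0.002 -0.087]
 [ 0.002 -1.    -0.001]]
```

```bash
python3 -m creep '[[[0.85,0,0.2,0,0,0,0],[0.85,0,0.2,0,0,0,0],[0.85,0,0.2,0,0,0,0],[0.85,0,0.2,0,0,0,0],[0.85,0,0.2,0,0,0,0],[0.85,0,0.1,0,0,0,0],[0.85,0,0,0,0,0,0],[0.85,0,0,0,0,0,0]]]'
python3 -c "
from h import *
goto([.4980,-.0297,.244])"
```

```text
t: 12.4
tool_pos: [0.4987, -0.0293, 0.2472]
orientation: [-1.166, -1.275, 1.271]
force: [0.2, 0.8, 1.2]
opening: 0.0254
t 12.4 pos [ 0.4987 -0.0293  0.2472] F [0.17 0.82 1.16] open 0.0254
shift cm [-0.04  0.32  0.07] turn [ 0.08 -0.05  0.11] tool axes
 [[-0.087  0.001 -0.996]
 [ 0.996  0.002 -0.087]
 [ 0.002 -1.    -0.001]]
```

```bash
python3 -m creep '[[[0.85,0,0.1,0,0,0,0],[0.85,0,0.1,0,0,0,0],[0.85,0,0.1,0,0,0,0],[0.85,0,0,0,0,0,0],[0.85,0,0,0,0,0,0],[0.85,0,0,0,0,0,0],[0.85,0,0,0,0,0,0],[0.85,0,0,0,0,0,0]]]'
python3 -c "
from h import *
goto([.4980,-.0297,.244])"
```

```text
t: 13.2
tool_pos: [0.4987, -0.0292, 0.2441]
orientation: [-1.166, -1.275, 1.271]
force: [-1.2, 1.2, 1.4]
opening: 0.0251
t 13.2 pos [ 0.4987 -0.0292  0.2441] F [-1.2   1.16  1.44] open 0.0251
shift cm [-0.04  0.01  0.07] turn [ 0.08 -0.05  0.12] tool axes
 [[-0.087  0.001 -0.996]
 [ 0.996  0.002 -0.087]
 [ 0.002 -1.    -0.001]]
```

```bash
python3 -m creep '[[[0.85,0,0.05,0,0,0,0],[0.85,0,0.05,0,0,0,0],[0.85,0,0,0,0,0,0],[0.85,0,0,0,0,0,0],[0.85,0,0,0,0,0,0],[0.85,0,0,0,0,0,0],[0.85,0,0,0,0,0,0],[0.85,0,0,0,0,0,0]]]'
python3 -c "
from h import *
goto([.4980,-.0297,.244])"
```

```text
t: 14.0
tool_pos: [0.4988, -0.0292, 0.2439]
orientation: [-1.167, -1.276, 1.271]
force: [-1.7, -0.3, 2.4]
opening: 0.0257
t 14.0 pos [ 0.4988 -0.0292  0.2439] F [-1.66 -0.3   2.37] open 0.0257
shift cm [-0.04 -0.01  0.08] turn [ 0.12 -0.05  0.1 ] tool axes
 [[-0.087  0.002 -0.996]
 [ 0.996  0.002 -0.087]
 [ 0.002 -1.    -0.002]]
```

```bash
cat >> h.py <<'E'
def st():
    s=readout.read_state();M=Ro.from_rotvec(s["orientation"]).as_matrix()
    d=(np.array(s["tool_pos"])-[.4988,-.0292,.2439])*1000;c,n=np.cos(YAW),np.sin(YAW)
    F=np.array(s["force"])
    print("t %.2f across %.2f slide %.2f dz %.2f mm | F across %.1f slide %.1f z %.1f |"%(s["t"],d[0]*c+d[1]*n,-(-d[0]*n+d[1]*c),d[2],F[0]*c+F[1]*n,-(-F[0]*n+F[1]*c),F[2]),"tilt",(M[:,1]*57.3).round(2)[:2],"yaw",round(np.degrees(np.arctan2(-M[0,0],M[1,0])),2),"open",round(float(s["opening"])*1000,1))
E
python3 -m creep '[[[0.85,-0.1,0.1,0,0,0,0],[0.85,-0.2,0.1,0,0,0,0],[0.85,-0.2,0.1,0,0,0,0],[0.85,-0.2,0.1,0,0,0,0],[0.85,-0.2,0.1,0,0,0,0],[0.85,-0.2,0.1,0,0,0,0],[0.85,-0.2,0.1,0,0,0,0],[0.85,-0.2,0.1,0,0,0,0]]]'
python3 -c "
from h import *
st()"
```

```text
t: 14.8
tool_pos: [0.5006, -0.0381, 0.2436]
orientation: [-1.16, -1.288, 1.264]
force: [-4.5, 4.8, 9.9]
opening: 0.0253
t 14.80 across 0.97 slide 9.00 dz -0.26 mm | F across -4.1 slide -5.2 z 9.9 | tilt [0.37 0.76] yaw 5.28 open 25.3
```

```bash
python3 -m creep '[[[0.85,-0.2,0.05,0.03,-0.1,0.1,0.2],[0.85,-0.2,0.05,0.03,-0.1,0.1,0.2],[0.85,-0.2,0.05,0.03,-0.1,0,0.2],[0.85,-0.2,0.05,0.03,0,0,0],[0.85,-0.2,0.05,0,0,0,0],[0.85,-0.2,0.05,0,0,0,0],[0.85,-0.2,0.05,0,0,0,0],[0.85,-0.2,0.05,0,0,0,0]]]'
python3 -c "
from h import *
st()"
```

```text
t: 15.6
tool_pos: [0.5008, -0.0473, 0.2437]
orientation: [-1.164, -1.297, 1.259]
force: [-3.8, 4.3, 7.4]
opening: 0.0259
t 15.60 across 0.43 slide 18.18 dz -0.23 mm | F across -3.4 slide -4.6 z 7.4 | tilt [0.85 0.93] yaw 5.36 open 25.9
```

```bash
python3 -m creep '[[[0.85,-0.2,0.04,0.04,0.3,0.1,0.3],[0.85,-0.2,0.04,0.04,0.3,0.1,0.3],[0.85,-0.2,0.04,0.03,0.3,0.1,0.3],[0.85,-0.2,0.04,0.02,0.2,0,0.2],[0.85,-0.2,0.04,0.02,0.1,0,0.2],[0.85,-0.2,0.04,0.02,0.1,0,0.2],[0.85,-0.2,0.04,0.02,0.1,0,0.2],[0.85,-0.2,0.04,0.02,0.1,0,0.2]]]'
python3 -c "
from h import *
st()"
```

```text
t: 16.4
tool_pos: [0.5022, -0.0592, 0.2438]
orientation: [-1.171, -1.267, 1.287]
force: [-0.8, 3.5, 6.3]
opening: 0.0254
t 16.40 across 0.78 slide 30.16 dz -0.13 mm | F across -0.5 slide -3.5 z 6.3 | tilt [-0.19 -0.71] yaw 5.23 open 25.4
```

```bash
python3 -m creep '[[[0.85,-0.2,0.04,0.03,0,0.1,-0.1],[0.85,-0.2,0.04,0.02,0,0,0],[0.85,-0.2,0.04,0.02,0,0,0],[0.85,-0.2,0.04,0.02,0,0,0],[0.85,-0.2,0.04,0.02,0,0,0.1],[0.85,-0.2,0.04,0.02,0,0,0.1],[0.85,-0.2,0.04,0.02,0,0,0.1],[0.85,-0.15,0.04,0.02,0,0,0.1]]]'
python3 -c "
from h import *
st()"
```

```text
t: 17.2
tool_pos: [0.5033, -0.0716, 0.2437]
orientation: [-1.173, -1.271, 1.286]
force: [-2.2, 4.5, 7.1]
opening: 0.0256
t 17.20 across 0.70 slide 42.59 dz -0.19 mm | F across -1.8 slide -4.6 z 7.1 | tilt [ 0.01 -0.69] yaw 5.3 open 25.6
```

```bash
python3 -m creep '[[[0.85,-0.12,0.05,0.02,0,0.1,0],[0.85,-0.12,0.05,0.02,0,0,0],[0.85,-0.12,0.05,0.02,0,0,0],[0.85,-0.12,0.05,0.02,0,0,0],[0.85,-0.12,0.05,0.02,0,0,0],[0.85,-0.12,0.05,0.02,0,0,0],[0.85,-0.12,0.05,0.02,0,0,0],[0.85,-0.12,0.05,0.02,0,0,0]]]'
python3 -c "
from h import *
st()"
```

```text
t: 18.0
tool_pos: [0.5037, -0.0777, 0.2437]
orientation: [-1.17, -1.277, 1.281]
force: [-2.1, 4.5, 6.8]
opening: 0.0256
t 18.00 across 0.64 slide 48.72 dz -0.20 mm | F across -1.7 slide -4.6 z 6.8 | tilt [ 0.21 -0.35] yaw 5.37 open 25.6
```

```bash
python3 -m creep '[[[0.85,-0.13,0.05,0.02,0.1,0.1,0.1],[0.85,-0.13,0.05,0.02,0,0.1,0],[0.85,-0.13,0.05,0.02,0,0,0],[0.85,-0.13,0.05,0.02,0,0,0],[0.85,-0.13,0.05,0.02,0,0,0],[0.85,-0.13,0.05,0.02,0,0,0],[0.85,-0.13,0.05,0.02,0,0,0],[0.85,-0.13,0.05,0.02,0,0,0]]]'
python3 -c "
from h import *
st()"
```

```text
t: 18.8
tool_pos: [0.5043, -0.0845, 0.2437]
orientation: [-1.169, -1.28, 1.277]
force: [-2.0, 4.6, 7.4]
opening: 0.0256
t 18.80 across 0.57 slide 55.59 dz -0.19 mm | F across -1.6 slide -4.8 z 7.4 | tilt [ 0.3  -0.11] yaw 5.33 open 25.6
```

```bash
python3 -m creep '[[[0.85,-0.13,0.05,0.02,0.1,0.1,0.1],[0.85,-0.13,0.05,0.02,0.1,0.1,0],[0.85,-0.13,0.05,0.02,0,0,0],[0.85,-0.13,0.05,0.02,0,0,0],[0.85,-0.13,0.05,0.02,0,0,0],[0.85,-0.13,0.05,0.02,0,0,0],[0.85,-0.13,0.05,0.02,0,0,0],[0.85,-0.13,0.05,0.02,0,0,0]]]'
python3 -c "
from h import *
st()"
```

```text
t: 19.6
tool_pos: [0.5049, -0.0914, 0.2437]
orientation: [-1.167, -1.282, 1.273]
force: [-2.6, 4.8, 7.2]
opening: 0.0255
t 19.60 across 0.56 slide 62.49 dz -0.21 mm | F across -2.2 slide -5.0 z 7.2 | tilt [0.3  0.11] yaw 5.3 open 25.5
```

```bash
python3 -m creep '[[[0.85,-0.13,0.05,0.02,0.1,0.1,0.1],[0.85,-0.13,0.05,0.02,0.1,0.1,0.1],[0.85,-0.13,0.05,0.02,0,0,0],[0.85,-0.13,0.05,0.02,0,0,0],[0.85,-0.13,0.05,0.02,0,0,0],[0.85,-0.13,0.05,0.02,0,0,0],[0.85,-0.13,0.05,0.02,0,0,0],[0.85,-0.13,0.05,0.02,0,0,0]]]'
python3 -c "
from h import *
st()"
```

```text
t: 20.4
tool_pos: [0.5055, -0.0986, 0.2437]
orientation: [-1.166, -1.282, 1.272]
force: [-2.0, 3.9, 6.3]
opening: 0.0256
t 20.40 across 0.53 slide 69.69 dz -0.21 mm | F across -1.7 slide -4.0 z 6.3 | tilt [0.31 0.19] yaw 5.27 open 25.6
```

```bash
python3 -m creep '[[[0.85,-0.13,0.05,0.02,0.1,0.1,0.1],[0.85,-0.13,0.05,0.02,0.1,0.1,0.1],[0.85,-0.13,0.05,0.02,0,0,0],[0.85,-0.13,0.05,0.02,0,0,0],[0.85,-0.13,0.05,0.02,0,0,0],[0.85,-0.13,0.05,0.02,0,0,0],[0.85,-0.13,0.05,0.02,0,0,0],[0.85,-0.13,0.05,0.02,0,0,0]]]'
python3 -c "
from h import *
st()"
```

```text
t: 21.2
tool_pos: [0.5058, -0.1081, 0.2405]
orientation: [-1.167, -1.279, 1.271]
force: [-1.3, 8.1, 7.9]
opening: 0.0256
t 21.20 across -0.01 slide 79.22 dz -3.36 mm | F across -0.6 slide -8.2 z 7.9 | tilt [0.25 0.14] yaw 5.13 open 25.6
```

```bash
python3 -m creep '[[[0.85,0.03,0.05,0,0,0,0],[0.85,0.03,0.1,0,0,0,0],[0.85,0.0,0.1,0,0,0,0],[0.85,0,0.1,0,0,0,0],[0.85,0,0.1,0,0,0,0],[0.85,0,0.1,0,0,0,0],[0.85,0,0.1,0,0,0,0],[0.85,0,0.1,0,0,0,0]]]'
python3 -c "
from h import *
st()"
```

```text
t: 22.0
tool_pos: [0.506, -0.1065, 0.2349]
orientation: [-1.167, -1.282, 1.269]
force: [-0.9, 3.7, 4.4]
opening: 0.0257
t 22.00 across 0.32 slide 77.67 dz -9.02 mm | F across -0.6 slide -3.7 z 4.4 | tilt [0.34 0.26] yaw 5.17 open 25.7
```

```bash
python3 -m creep '[[[0.85,0.03,0.1,0.02,0.1,0,0.1],[0.85,0.03,0.1,0.02,0.1,0,0],[0.85,0.0,0.1,0,0,0,0],[0.85,0,0.1,0,0,0,0],[0.85,0,0.1,0,0,0,0],[0.85,0,0.1,0,0,0,0],[0.85,0,0.05,0,0,0,0],[0.85,0,0,0,0,0,0]]]'
python3 -c "
from h import *
st()"
```

```text
t: 22.8
tool_pos: [0.5058, -0.1062, 0.228]
orientation: [-1.166, -1.278, 1.273]
force: [-0.5, 3.4, 3.6]
opening: 0.0257
t 22.80 across 0.21 slide 77.32 dz -15.93 mm | F across -0.2 slide -3.4 z 3.6 | tilt [0.18 0.1 ] yaw 5.16 open 25.7
```

```bash
python3 -m creep '[[[0.85,0.03,0.05,0,0.1,0,0.1],[0.85,0.02,0.05,0,0,0,0],[0.85,0.02,0.06,0,0,0,0],[0.85,0.01,0.06,0,0,0,0],[0.85,0,0.06,0,0,0,0],[0.85,0,0.06,0,0,0,0],[0.85,0,0.06,0,0,0,0],[0.85,0,0.06,0,0,0,0]]]'
python3 -c "
from h import *
st();shot('wrist','wr5')"
```

```text
t: 23.6
tool_pos: [0.5059, -0.106, 0.2279]
orientation: [-1.17, -1.277, 1.275]
force: [-2.9, 3.0, 7.7]
opening: 0.0252
t 23.60 across 0.29 slide 77.10 dz -16.00 mm | F across -2.6 slide -3.2 z 7.7 | tilt [ 0.22 -0.14] yaw 5.15 open 25.2
```

```bash
python3 -m creep '[[[0.85,0,0,0,0,0,0],[0.85,0,-0.02,0,0,0,0],[0.6,0,0,0,0,0,0],[0.4,0,0,0,0,0,0],[0.4,0,0,0,0,0,0],[0.4,0,0,0,0,0,0],[0.4,0,0,0,0,0,0],[0.4,0,0,0,0,0,0]]]'
python3 -c "
from h import *
st();shot('wrist','wr6')"
```

```text
t: 24.45
tool_pos: [0.5046, -0.1073, 0.2257]
orientation: [-1.169, -1.272, 1.278]
force: [0.0, 0.2, 0.2]
opening: 0.0558
t 24.45 across -1.09 slide 78.35 dz -18.16 mm | F across 0.0 slide -0.2 z 0.2 | tilt [ 0.   -0.25] yaw 5.08 open 55.8
```

View pics/wr6.png

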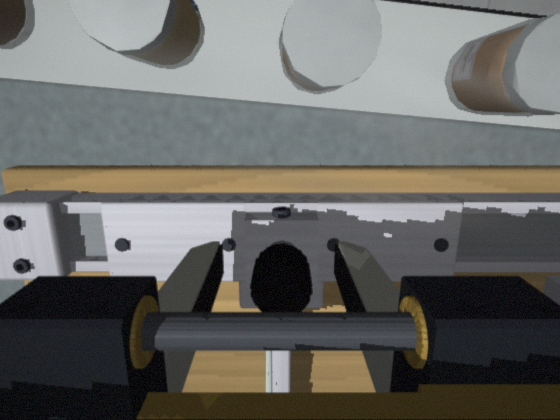

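```bash
python3 -m creep '[[[0.4,0,-0.5,0,0,0,0],[0.4,0,-1,0,0,0,0],[0.4,0,-1.5,0,0,0,0],[0.4,0,-2,0,0,0,0],[0.4,0,-2.5,0,0,0,0],[0.4,0,-2.5,0,0,0,0],[0.4,0,-1,0,0,0,0],[0.4,0,0,0,0,0,0]]]'
python3 - <<'E'
from h import *
st();c=shot('wrist','wr7');P=cloud(c);f=c["frame"].astype(int)
d=dict(np.load("pics/wr1.npz"))
u,v=proj(c,[.5055,-.1063,.245])[0];print(u,v)
k=np.zeros(f.shape[:2],bool);u,v=int(u),int(v);k[max(v-40,0):v+40,max(0,u-40):u+40]=1;k&=(f.max(2)<60)&(P[...,2]>.2)&(P[...,2]<.3)
print("knob top z",np.percentile(P[k][:,2],[10,50,90,99]) if k.any() else None,P[k].mean(0) if k.any() else None)
E
```

```text
t: 25.3
tool_pos: [0.5049, -0.1069, 0.3473]
orientation: [-1.174, -1.275, 1.277]
force: [0.5, 0.5, 0.2]
opening: 0.0556
t 25.30 across -0.74 slide 77.93 dz 103.40 mm | F across 0.6 slide -0.5 z 0.2 | tilt [ 0.27 -0.34] yaw 5.09 open 55.6
281.435263653346 207.06055343016968
knob top z [0.23585582 0.24422337 0.24528244 0.24600356] [ 0.50493469 -0.10695975  0.24253079]
```

View pics/wr7.png

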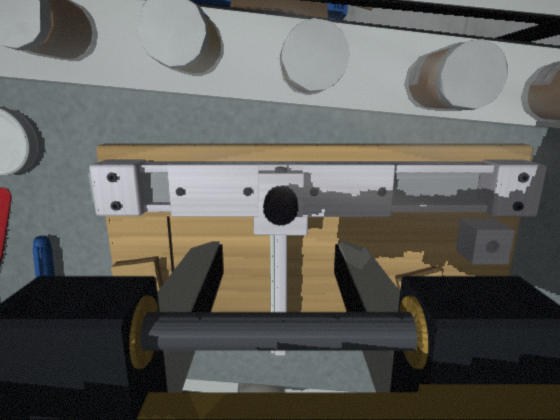

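Run:
```python
from h import *
from plant import robot
c=shot('top','top1');P=cloud(c);d=dict(np.load("pics/top0.npz"));Q=cloud(d)
m=(np.abs(P[...,2]-Q[...,2])>.006)&(Q[...,2]>.12)&(Q[...,2]<.3);m[:150]=0;m[262:]=0
n,l,s,ce=cv2.connectedComponentsWithStats(m.astype(np.uint8))
print([(s[i].tolist()) for i in range(1,n) if s[i][4]>8])
st();robot.close_job()
```

```text
[[245, 154, 139, 107, 8074], [232, 213, 11, 11, 82]]
t 25.40 across -1.27 slide 77.71 dz 101.20 mm | F across 0.5 slide -0.2 z -0.4 | tilt [ 0.12 -0.29] yaw 5.09 open 55.6
the job is handed in; nothing more can be done
```

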